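# Set the grinder's gated grind selector to espresso

### The arm

A 6-joint arm with a two-finger parallel gripper is mounted at the origin on the work surface. World frame = base frame: x ahead of the robot, y to its left, z up, the work surface at z = 0. Lengths are in m, angles in degrees, forces in N, time in s.
With the tool pointing down it reaches from about 0.35 to 0.875 m from the base axis. Payload 4.2 kg.
Tool frame: the origin (TCP) lies on the centre line of the jaws, within the pads' length; the fingertips stand tip_reach ahead of it and the grasp point (between the pads) is the TCP (tip_reach is the distance from the TCP to the fingertips, in m); z points along the fingers, y is the line along which they close (so a half turn about z gives the same grasp; the last joint's range is limited). The gripper opens to 87 mm and grips with 3 to 60 N. Pads are 19 mm wide; open, the fingers measure 117 mm over their backs; the gripper's body (75 mm by 190 mm) begins 51 mm behind the grasp point.
Start: joints at [-56.173, 22.042, 0.453, 0, -68.411, -14.817], TCP at [0.204, -0.591, 0.242] pointing down, gripper open.
Joint ranges: [-179.83, 179.83], [-69.29, 118.12], [-61.27, 80.66], [-181.25, 117.63], [-171.15, -9.14], [-177.46, 177.46]. Speed limits (degrees/s): [159.86, 159.86, 180, 180, 180, 180].

### API

Orientations are given as a 3x3 rotation matrix whose columns are the frame's x, y, z axes.
In Python, from station import sense, capture, finish_job, tip_reach gives the robot as it stands.
- The arm moves only by the tool arm_command, never from a script. Its argument "deltas" is a list of rows, each a list of 7 numbers: the turn, a rotation vector about the tool's x, y, z in rad, then the shift along the tool's x, y, z in cm, then the closure, from -1 (fully open) to 1 (shut), so that 0 is half open. In form: [[rx, ry, rz, dx, dy, dz, hand], ...]. A call has 1 to 8 rows; each row is the pose to reach, as a shift and turn from the pose commanded when the call began, along the tool's axes at that moment; what a row does not reach only later rows make up. A row lasts 1/12 s, in which the tool goes at most 41.7 mm and 7.16 degrees, less where a joint would pass 70% of its speed; a pose out of reach is approached as far as the arm can. A call with a gripper value outside its range is refused whole. The fingers move at their own pace and stop on an object; the grip force is fixed at half the most. Time passes only in rows, so rows that repeat a pose let the fingers close. It gives the time, the measured TCP pose, the force, the opening and the grip force at its end, in the units of the state.
- sense(): the state, without advancing time (a new reading comes with each control period).
- capture(name): name is "scene" or "top"; returns a dict with "pixels" (420x560x3 uint8, blue, green, red), "fovy" (degrees; the focal length in pixels is half the picture's height over the tangent of half this angle, whatever the lens; pixels are square), "cx", "cy" (the principal point, pixels), "rvec" (rotation vector, rad) and "tvec" (3), from world to camera coordinates, as OpenCV has them. Camera axes: x right, y down, z forward; pixel columns grow to the right and rows downward; lengths in m; the calibration is good to about 2 mm. A picture is of the moment at which its call begins. There is no depth.
- finish_job(): hands the job in; it is judged then, once.
The state is a dict: "time_s": time; "joints": joint angles; "joint_velocities": joint speeds; "effort": joint torques, N m; "tcp_pos": TCP position; "ee_rot": TCP orientation; "wrist_force": force on the tool from outside, world axes, zero at the start; "moment": the same for the moment, N m; "gripper_width": opening from 0.0 (shut) to 1.0 (fully open); "gripper_force": force on a finger pad.
Only numpy, scipy, OpenCV 4.12 (cv2) and the standard library are available. Lean on these libraries where they do the work, as an engineer would, in place of code of your own. Each camera call takes 0.05 s, during which the arm holds its last target. There are 200 camera calls.

### The job

Set the burr grinder to espresso: with the fingertips, push the grind selector lever through its H-shaped gate, out of the left-hand column, across the middle bar and fully home at the far end of the right-hand column (seen from the grinder's front, where the spout is: the column away from the hopper, the end away from the front). Push it gently, do not grip or force the lever or knock the grinder, leave the cup, tamper, spoon rest and brush standing or lying just as they are, and finish with the hand clear.

Things in the scene. Friction and masses are not known exactly. Their poses are not given: they have to be found in the camera images.
- grinder: chrome burr grinder, fixed on the counter, base 200 (x) by 400 mm (y). Origin: centre of its underside; x from its front (spout side) to its back, y to its left, z up. Left: burr tower with hopper, radius 64 mm, at x 30, y 125 mm, top 362 mm. Right: gear case, x -80 to 90, y -195 to -15 mm, top 110 mm, carrying the gate. A 118 mm high drive housing between (y up to 45 mm).
- gate_centre (a point): centre of the H slot on the upper face of the gate plate (94 by 86 mm, steel), at x 0, y -105, z 116 mm of the grinder. Two columns along the grinder's x (52 mm long, 14 mm wide, 15 mm left and right of the centre) are joined at mid-length by the cross bar (along y, 16 mm wide, corners rounded 5 mm); solid tongues 17 mm wide part the columns elsewhere.
- home_slot (a point): the espresso position on the upper face of the gate plate: where the lever's stem stands when fully home, at the far end (grinder +x) of the right-hand column (grinder -y)
- knob (a point): centre of the lever's black knob: 32 mm across here, from 21 mm below to 14.5 mm above it along the stem, a 10 mm steel rod. It swings 130 mm about a pivot at x 0, y -105, z 50 mm of the grinder: with shift s and cross c, knob = pivot + 130 mm * (cos c sin s, -sin c, cos c cos s) in the grinder's axes.
- lever: the selector lever, stem and knob; origin at the pivot, z along the stem
- selector_shift (a joint): lever swing along the columns, rad: +0.32 = far end (towards grinder +x), 0 = on the cross bar, -0.32 = near end (towards the grinder's front); stops at both ends. Stays where it is left by friction; about 3 N at the knob moves it. It starts anywhere along the left-hand column.
- selector_cross (a joint): lever swing across, rad: -0.21 to -0.265 in the left column, +0.21 to +0.265 in the right one (positive leans to grinder -y, away from the hopper); stops at +-0.265. It crosses freely while the shift is within 0.045 rad of 0; up to about 0.1 rad the rounded corners may guide it in, elsewhere the tongues stop it. Stays by friction; 2 to 3 N at the knob moves it.
- shot_cup: glass espresso shot cup, 60 mm across, 68 mm high, standing loose on the counter to the right of the gear case; origin under its centre. Leave alone.
- tamper: steel tamper, 58 mm across, 87 mm high, standing loose on the counter to the right of the gear case; origin under its centre. Leave alone.
- spoon_rest: white ceramic spoon rest, a dish 112 mm across, 20 mm high, loose on the counter farther right; origin under its centre. Leave alone.
- brush: bamboo-handled brush, 205 mm long, leaning with its neck on the rim of the spoon rest, butt on the counter; origin at the butt. Leave alone.

How it is judged (in metres and radians):
At the end, for the whole second after the job is handed in: the lever rests in the right-hand column (cross above 0.18 rad) within 0.04 rad (5 mm at the knob) of its far stop (shift above 0.28 rad), at rest and let go; cup, tamper, spoon rest and brush within 25 mm of where they stood (value of joint selector_shift above 0.28 rad and value of joint selector_cross above 0.18 rad and velocity of joint selector_shift between -0.05 and 0.05 rad/s and velocity of joint selector_cross between -0.05 and 0.05 rad/s and distance of each of shot_cup, tamper, spoon_rest, brush from where it was at the start of the episode below 0.025 m); the robot touches nothing.
It fails at once if the grinder or its lever is gripped, struck or forced (more than 35 N) (contact force between any of the fingers, the arm and grinder above 35 N).
It fails at once if the shot cup is moved or lifted (more than 25 mm) or tipped (more than 0.3 rad) (distance of shot_cup from where it was at the start of the episode above 0.025 m or angle between shot_cup's own z axis and vertical above 0.3 rad).
It fails at once if the tamper is moved or lifted (more than 25 mm) or tipped (more than 0.3 rad) (distance of tamper from where it was at the start of the episode above 0.025 m or angle between tamper's own z axis and vertical above 0.3 rad).
It fails at once if the spoon rest is moved or lifted (more than 25 mm) (distance of spoon_rest from where it was at the start of the episode above 0.025 m).
It fails at once if the brush is moved or lifted (more than 25 mm) (distance of brush from where it was at the start of the episode above 0.025 m).
It also fails if it takes over 64 s, if anything falls off the work surface, if the arm or the gripper's body presses on something with over 40 N, if the wrist force passes 120 N, or if a joint passes its speed limit or range.

## Working session

There is one attempt and no reset: what is moved stays moved. The work goes in short steps, Python scripts to look and compute and a tool call to move; the robot and the scene stay as the last step left them, time stands still between calls to the robot, and variables do not carry over. Pictures are saved under pics/ and viewed, at most 10 in all, crops included, and the job is handed in when it is done.

Besides the shell and the picture viewer there is one more tool, called after "Emit:" as a command line: name --pt "numbers of a row" for each row, then --argument value for the rest. arm_command: Moves the arm, as the interface text tells. Its arguments: {"type":"object","properties":{"deltas":{"type":"array"}},"required":["deltas"]}

```bash
mkdir -p pics; ls; python3 - <<'E'
from station import *
import cv2,numpy as np
print(tip_reach, sense())
for n in("scene","top"):
    c=capture(n); cv2.imwrite(f"pics/{n}0.png",c.pop("pixels")); print(n,c)
E
```

```text
pics
0.019 {'time_s': 0.0, 'joints': array([-5.61728452e+01,  2.20906030e+01,  3.78232211e-01, -2.93125148e-02,
       -6.84092103e+01, -1.48162307e+01]), 'joint_velocities': array([-0.03247324, -0.04266689, -0.06606735,  0.01180146, -0.05188535,
       -0.00028546]), 'effort': array([-3.69894478e-04, -3.90663278e+01,  1.87411362e+01,  4.22013894e+00,
        1.09484437e-02, -2.08379461e-04]), 'tcp_pos': array([ 0.20342528, -0.5903702 ,  0.2404498 ]), 'ee_rot': array([[-9.45517924e-01, -3.25569097e-01, -7.86086666e-04],
       [-3.25570035e-01,  9.45515754e-01,  2.02756206e-03],
       [ 8.31457796e-05,  2.17302253e-03, -9.99997636e-01]]), 'wrist_force': array([0.08224901, 0.2124661 , 0.21366843]), 'moment': array([-0.02006718,  0.01222416,  0.01625159]), 'gripper_force': 0.0, 'gripper_width': 0.9985201380251436}
scene {'fovy': 50.75474203665395, 'cx': 284.04805194355816, 'cy': 207.90743114517335, 'rvec': array([ 1.2616151 ,  2.35853673, -0.8703898 ]), 'tvec': array([ 0.35453627, -0.1887918 ,  1.35315275])}
top {'fovy': 57.20913409919148, 'cx': 274.19394703919846, 'cy': 209.73141238504513, 'rvec': array([ 2.15233895, -2.2045316 ,  0.11784814]), 'tvec': array([-0.10094199,  0.50129416,  0.86888131])}
```

View pics/scene0.png

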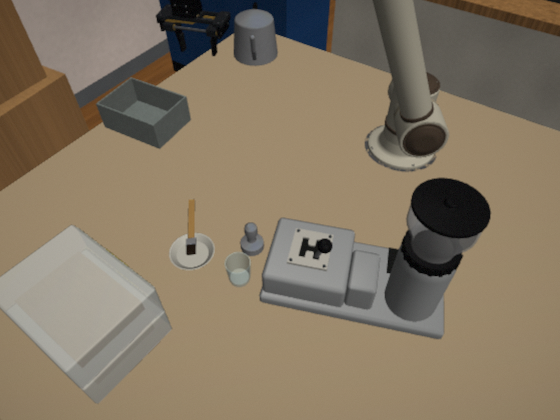

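View pics/top0.png

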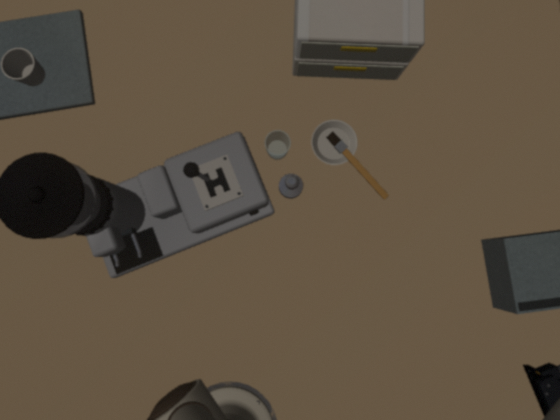

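The scene view shows the grinder with its front facing the robot, gate near (312,248) and the knob at (325,246). In the top view the gate is near (217,182) and the knob at (193,170). Next, enlarged crops.

```bash
python3 - <<'E'
import cv2
a=cv2.imread("pics/scene0.png")[205:315,255:395]; b=cv2.imread("pics/top0.png")[120:280,90:290]
b=cv2.convertScaleAbs(b,alpha=1.8)
cv2.imwrite("pics/c1.png",cv2.resize(a,None,fx=5.5,fy=5.5,interpolation=2)); cv2.imwrite("pics/c2.png",cv2.resize(b,None,fx=3.75,fy=3.75,interpolation=2))
E
```

```text
(no output)
```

View pics/c1.png

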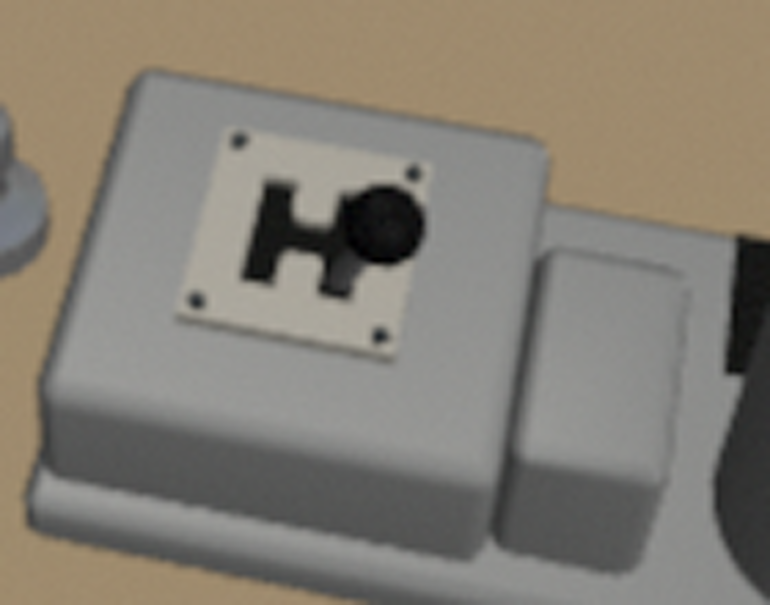

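View pics/c2.png

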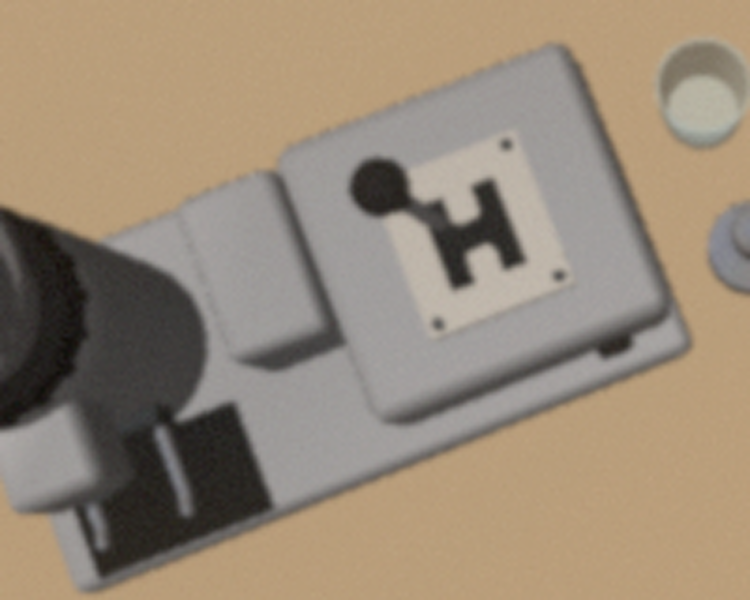

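The crops show the plate corners at c1 (228,127), (432,163), (393,360), (178,318) and c2 (516,130), (575,283), (432,338). The knob is at c1 (383,224) and c2 (380,186), with the lever in the left column.

```bash
cat > h.py <<'E'
import numpy as np,cv2
from station import *
from scipy.optimize import least_squares
def proj(P,c):
    f=210/np.tan(np.radians(c["fovy"]/2)); K=np.array([[f,0,c["cx"]],[0,f,c["cy"]],[0,0,1]])
    return cv2.projectPoints(np.float64(P).reshape(-1,3),c["rvec"],c["tvec"],K,None)[0][:,0]
def g2w(P,q): 
    c,s=np.cos(q[2]),np.sin(q[2]); return np.atleast_2d(P)@np.array([[c,-s,0],[s,c,0],[0,0,1]]).T+[q[0],q[1],0]
def knob(s,c): return np.array([0,-.105,.05])+.13*np.array([np.cos(c)*np.sin(s),-np.sin(c),np.cos(c)*np.cos(s)])
E
python3 - <<'E'
from h import *
import json
S=capture("scene");T=capture("top")
for dims in((.047,.043),(.043,.047)):
    a,b=dims; co=lambda sx,sy:[sx*a,-.105+sy*b,.116]
    Ps=[co(-1,-1),co(-1,1),co(1,1),co(1,-1)]; ps=np.array([[228,127],[432,163],[393,360],[178,318]])/5.5+[255,205]
    Pt=[co(1,-1),co(-1,-1),co(-1,1)]; pt=np.array([[516,130],[575,283],[432,338]])/3.75+[90,120]
    ks=np.array([[383,224]])/5.5+[255,205]; kt=np.array([[380,186]])/3.75+[90,120]
    def r(q):
        k=knob(q[3],q[4])
        return np.r_[(proj(g2w(Ps+[k],q),S)-np.r_[ps,ks]).ravel(),(proj(g2w(Pt+[k],q),T)-np.r_[pt,kt]).ravel()]
    R=least_squares(r,[.5,.2,.3,.1,-.2]); q=R.x
    print(dims,R.cost,q,np.round(R.fun,1))
    gx=g2w([[0,-.105,.116],knob(*q[3:5]),knob(0,-.235),knob(0,.24),knob(.32,.25),[0.03,.125,.362]],q)
    print(gx.round(4))
E
```

```text
(0.047, 0.043) 3.00136652688736 [ 0.51327722  0.10795531  0.35982368  0.22809607 -0.24263647] [-0.9 -0.  -0.2  0.3 -0.1 -0.5 -1.  -0.7 -0.5  0.3 -1.1 -0.2 -0.4  0.
 -0.8  0.7 -0.2  0.4]
[[ 0.5502  0.0097  0.116 ]
 [ 0.566   0.049   0.1729]
 [ 0.5396  0.038   0.1764]
 [ 0.5611 -0.0192  0.1763]
 [ 0.5987 -0.0065  0.1696]
 [ 0.4973  0.2355  0.362 ]]
(0.043, 0.047) 27.3251695515407 [ 0.51099169  0.1077191   0.37411969  0.23700115 -0.23460334] [-3.   1.   1.4  1.6  2.7 -2.2 -1.9 -2.5 -0.5  0.3  0.8  1.   0.7 -2.4
 -3.1  0.2 -0.2  0.5]
[[ 0.5494  0.01    0.116 ]
 [ 0.566   0.049   0.1729]
 [ 0.5383  0.0382  0.1764]
 [ 0.5607 -0.0188  0.1763]
 [ 0.598  -0.0055  0.1696]
 [ 0.4932  0.235   0.362 ]]
```

```bash
cat >> h.py <<'E'
from scipy.spatial.transform import Rotation as Ro
Q=[.51328,.10796,.35982]
Rg=Ro.from_euler('z',Q[2]).as_matrix()
RT=Rg@np.array([[0,-1,0],[-1,0,0],[0,0,-1]]).T
def go(x,y,z):
    s=sense(); R=s["ee_rot"]; w=g2w([x,y,z],Q)[0]
    print("rv",(Ro.from_matrix(R.T@RT).as_rotvec()).round(3),"cm",(R.T@(w-s["tcp_pos"])*100).round(2),"world",w.round(3))
def st():
    s=sense(); print(s["time_s"],"g",(Rg.T@(s["tcp_pos"]-[Q[0],Q[1],0])).round(4),"F",(Rg.T@s["wrist_force"]).round(1),"J",s["joints"].round(1),"w",s["gripper_width"])
E
python3 -c "
from h import *
st();go(.082,-.074,.25)"
```

```text
0.2 g [-0.5359 -0.5447  0.2409] F [-0.7  0.  -0.4] J [-56.2  22.1   0.4  -0.  -68.4 -14.8] w 1.0052989322434507
rv [ 1.000e-03  1.000e-03 -1.599e+00] cm [-60.44  48.8   -0.85] world [0.616 0.068 0.25 ]
```

Emit:
arm_command --pt "0 0 -0.12 -3 2.4 -0.9 1" --pt "0 0 -0.24 -6 4.8 -0.9 1" --pt "0 0 -0.36 -9 7.2 -0.9 1" --pt "0 0 -0.48 -12 9.6 -0.9 1" --pt "0 0 -0.6 -15 12 -0.9 1" --pt "0 0 -0.72 -18 14.4 -0.9 1" --pt "0 0 -0.84 -21 16.8 -0.9 1" --pt "0 0 -0.96 -24 19.2 -0.9 1"

```text
time_s: 0.87
tcp_pos: [0.3685, -0.3294, 0.2506]
ee_rot: [[-0.27, -0.963, 0.0], [-0.963, 0.27, -0.0], [-0.0, -0.0, -1.0]]
wrist_force: [0.4, -0.7, 0.2]
gripper_width: 0.479
gripper_force: 0.0
```

```bash
python3 -c "
from h import *
st();go(.082,-.074,.25)"
```

```text
0.8667 g [-0.2896 -0.3584  0.2506] F [ 0.2 -0.8  0.2] J [-22.9   8.8 -16.6  -0.  -64.6   7.3] w 0.4789614703123898
rv [-0.    -0.    -0.633] cm [-44.91 -13.13   0.07] world [0.616 0.068 0.25 ]
```

Emit:
arm_command --pt "0 0 -0.1 -4 -1.2 0 1" --pt "0 0 -0.2 -8 -2.4 0 1" --pt "0 0 -0.3 -12 -3.5 0 1" --pt "0 0 -0.4 -16 -4.7 0 1" --pt "0 0 -0.5 -20 -5.9 0 1" --pt "0 0 -0.6 -24 -7 0 1" --pt "0 0 -0.633 -28 -8.2 0 1" --pt "0 0 -0.633 -32 -9.4 0 1"

```text
time_s: 1.53
tcp_pos: [0.5469, -0.0475, 0.2507]
ee_rot: [[0.348, -0.937, 0.0], [-0.937, -0.348, 0.0], [-0.0, -0.0, -1.0]]
wrist_force: [2.5, -0.3, -0.1]
gripper_width: 0.011
gripper_force: 0.0
```

```bash
python3 -c "
from h import *
st();go(.082,-.074,.25)"
```

```text
1.5333 g [-0.0233 -0.1574  0.2507] F [ 2.2 -1.2 -0.1] J [ 12.   14.3  -9.5  -0.  -66.2   8.4] w 0.01121600930515119
rv [-0.     0.    -0.004] cm [ -8.38 -10.5    0.07] world [0.616 0.068 0.25 ]
```

Emit:
arm_command --pt "0 0 0 -1.5 -3 0 1" --pt "0 0 0 -3.5 -5 0 1" --pt "0 0 0 -5.5 -7.5 0 1" --pt "0 0 0 -7.5 -9.5 0 1" --pt "0 0 0 -8.3 -10.4 0 1" --pt "0 0 0 -8.3 -10.4 0 1" --pt "0 0 0 -8.3 -10.4 0 1"

```text
time_s: 2.12
tcp_pos: [0.6148, 0.0644, 0.25]
ee_rot: [[0.347, -0.938, -0.001], [-0.938, -0.347, -0.0], [-0.0, 0.001, -1.0]]
wrist_force: [0.3, -1.0, -0.2]
gripper_width: 0.008
gripper_force: 0.0
```

```bash
python3 - <<'E'
from h import *
st();go(.082,-.074,.179)
c=capture("top");i=c["pixels"][100:260,130:290];s=capture("scene")["pixels"][150:310,255:395]
a=cv2.resize(cv2.convertScaleAbs(i,alpha=1.6),(400,400),interpolation=2);b=cv2.resize(s,(350,400),interpolation=2)
cv2.imwrite("pics/p1.png",np.hstack([a,b]))
E
```

```text
2.1167 g [ 0.0797 -0.0765  0.25  ] F [-0.1 -1.1 -0.2] J [ 21.   21.1   0.3  -0.  -69.2  -0.6] w 0.007592467131020205
rv [ 0.001  0.    -0.005] cm [-0.25 -0.24  7.1 ] world [0.616 0.068 0.179]
```

View pics/p1.png

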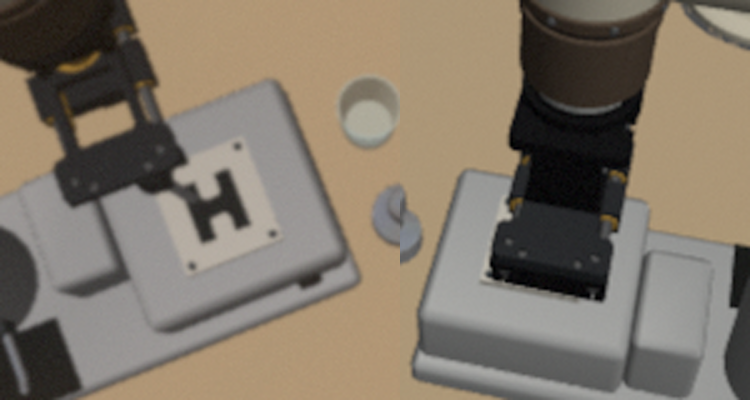

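The hand hovers behind the knob, but the shape of its lower end at left (115,160) and right (550,240) is unclear. I'll enlarge with the projected tool points overlaid.

```bash
python3 - <<'E'
from h import *
s=sense();R=s["ee_rot"];p=s["tcp_pos"]
L=np.array([[0,0,0],[0,0,.019],[.0095,.015,.019],[.0095,-.015,.019],[-.0095,.015,.019],[-.0095,-.015,.019]])
L2=np.array([[a,b,-.051] for a in(-.0375,.0375) for b in(-.095,.095)])
out=[]
for n,(y,x,h,w) in dict(top=(120,130,110,100),scene=(180,280,110,100)).items():
    c=capture(n);im=c["pixels"]
    k=4;im=cv2.resize(cv2.convertScaleAbs(im[y:y+h,x:x+w],alpha=2),None,fx=k,fy=k,interpolation=2)
    for P,col in((L,(0,0,255)),(L2,(0,255,0))):
        for u in proj(P@R.T+p,c): cv2.circle(im,tuple(int(v) for v in (u-[x,y])*k),3,col,-1)
    out.append(im)
cv2.imwrite("pics/p2.png",np.hstack(out))
E
```

```text
(no output)
```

View pics/p2.png

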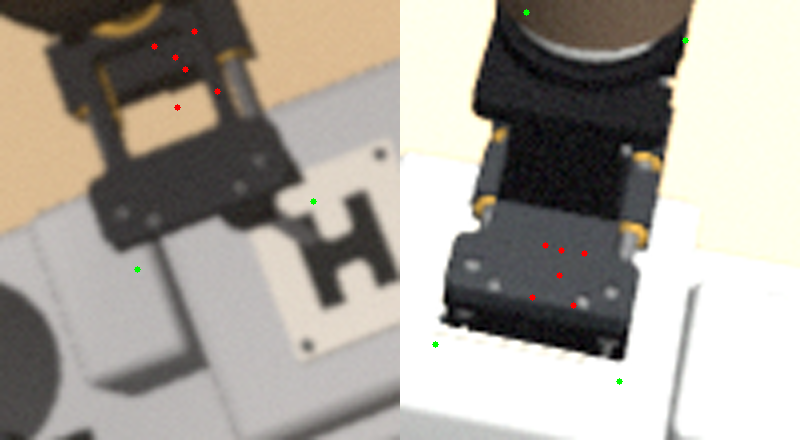

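The overlay matches a body 190 mm long along tool y: its end blocks reach the green corners and the closed fingers sit hidden at the red points. The body clears the knob at the push height, so I descend behind the knob.

Emit:
arm_command --pt "0 0 0 -0.2 -0.5 1.5 1" --pt "0 0 0 -0.2 -0.5 3 1" --pt "0 0 0 -0.2 -0.5 4.5 1" --pt "0 0 0 -0.2 -0.5 6 1" --pt "0 0 0 -0.2 -0.5 7 1" --pt "0 0 0 -0.2 -0.5 7 1" --pt "0 0 0 -0.2 -0.5 7 1"

```text
time_s: 2.9
tcp_pos: [0.6191, 0.0672, 0.1806]
ee_rot: [[0.346, -0.938, -0.0], [-0.938, -0.346, -0.001], [0.0, 0.0, -1.0]]
wrist_force: [-0.0, 0.9, 0.9]
gripper_width: 0.004
gripper_force: 0.0
```

```bash
python3 - <<'E'
from h import *
st();go(.06,-.074,.179)
E
```

```text
2.9 g [ 0.0847 -0.0754  0.1806] F [0.3 0.9 0.9] J [ 21.1  24.5  -4.8   0.  -60.7  -0.8] w 0.003781557806969852
rv [ 0.    -0.    -0.006] cm [-0.12  2.47  0.17] world [0.595 0.06  0.179]
```

Emit:
arm_command --pt "0 0 0 -0.1 0.7 0.1 1" --pt "0 0 0 -0.1 1.4 0.1 1" --pt "0 0 0 -0.1 2 0.1 1" --pt "0 0 0 -0.1 2.3 0.1 1" --pt "0 0 0 -0.1 2.6 0.1 1" --pt "0 0 0 -0.1 2.8 0.1 1" --pt "0 0 0 -0.1 3 0.1 1"

```text
time_s: 3.48
tcp_pos: [0.5905, 0.0584, 0.1798]
ee_rot: [[0.347, -0.938, 0.001], [-0.938, -0.347, 0.0], [0.0, -0.001, -1.0]]
wrist_force: [0.3, 0.0, -0.2]
gripper_width: 0.002
gripper_force: 0.0
```

```bash
python3 - <<'E'
from h import *
st()
E
```

```text
3.4833 g [ 0.0549 -0.0736  0.1798] F [ 0.3 -0.1 -0.2] J [ 21.3  21.8  -9.2   0.  -58.9  -1. ] w 0.0024250651679195963
```

Emit:
arm_command --pt "0 0 0 0 0.2 0 1" --pt "0 0 0 0 0.4 0 1" --pt "0 0 0 0 0.6 0 1"

```text
time_s: 3.73
tcp_pos: [0.5865, 0.057, 0.1803]
ee_rot: [[0.347, -0.938, 0.004], [-0.938, -0.347, 0.001], [0.0, -0.004, -1.0]]
wrist_force: [3.2, 1.0, 1.8]
gripper_width: 0.002
gripper_force: 1.8
```

Emit:
arm_command --pt "0 0 0 0 0.2 0 1" --pt "0 0 0 0 0.4 0 1" --pt "0 0 0 0 0.6 0 1"

```text
time_s: 3.98
tcp_pos: [0.5803, 0.0546, 0.1803]
ee_rot: [[0.347, -0.938, 0.003], [-0.938, -0.347, 0.001], [0.0, -0.003, -1.0]]
wrist_force: [2.5, 0.9, 2.8]
gripper_width: 0.003
gripper_force: 1.8
```

Emit:
arm_command --pt "0 0 0 0 0.2 0 1" --pt "0 0 0 0 0.4 0 1" --pt "0 0 0 0 0.6 0 1"

```text
time_s: 4.23
tcp_pos: [0.5736, 0.0521, 0.1796]
ee_rot: [[0.347, -0.938, -0.0], [-0.938, -0.347, -0.0], [0.0, 0.0, -1.0]]
wrist_force: [3.0, 1.5, 2.2]
gripper_width: 0.006
gripper_force: 1.6
```

```bash
python3 - <<'E'
from h import *
st()
T=capture("top");S=capture("scene")
def crop(c,u,k=4,r=50):
    u=u.astype(int);return cv2.resize(cv2.convertScaleAbs(c["pixels"][u[1]-r:u[1]+r,u[0]-r:u[0]+r],alpha=1.5),None,fx=k,fy=k,interpolation=2)
w=g2w(knob(.1,-.23),Q)
a,b=proj(w,T)[0],proj(w,S)[0];print(a.astype(int),b.astype(int))
cv2.imwrite("pics/p3.png",np.hstack([crop(T,a),crop(S,b)]))
E
```

```text
4.2333 g [ 0.0367 -0.0735  0.1796] F [3.3 0.3 2.2] J [ 21.3  20.3 -11.7   0.  -58.   -1. ] w 0.005636000146372624
[194 176] [324 238]
```

View pics/p3.png

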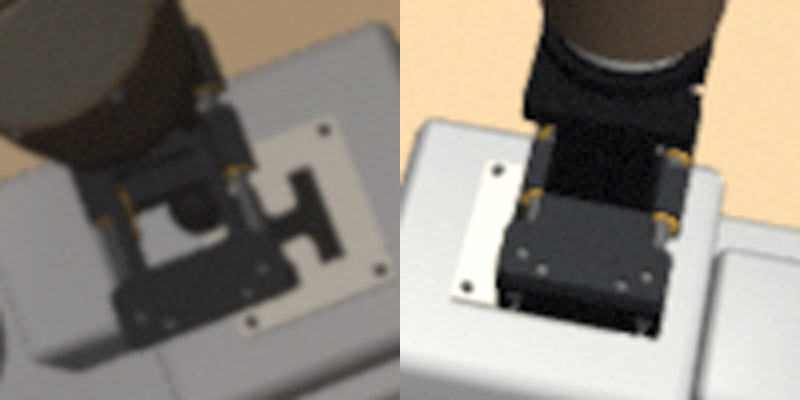

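The knob shows through the hand's gap at crop (197,205), so shift is about 0.09. TCP minus knob is about 25 mm, which agrees with where contact began. About 12 mm remains to the cross bar.

Emit:
arm_command --pt "0 0 0 0 0.25 0 1" --pt "0 0 0 0 0.5 0 1" --pt "0 0 0 0 0.75 0 1" --pt "0 0 0 0 1.0 0 1" --pt "0 0 0 0 1.15 0 1" --pt "0 0 0 0 1.15 0 1" --pt "0 0 0 0 1.15 0 1"

```text
time_s: 4.92
tcp_pos: [0.5625, 0.0481, 0.1794]
ee_rot: [[0.347, -0.938, -0.001], [-0.938, -0.347, -0.0], [-0.0, 0.001, -1.0]]
wrist_force: [2.4, 0.5, 1.5]
gripper_width: 0.006
gripper_force: 1.0
```

```bash
python3 - <<'E'
from h import *
st()
E
```

```text
4.9167 g [ 0.025  -0.0734  0.1794] F [ 2.4 -0.3  1.5] J [ 21.3  19.3 -13.3  -0.  -57.5  -1. ] w 0.00575769433155999
```

Now back off, rise, and move to the +y side. A look from there will check the knob.

Emit:
arm_command --pt "0 0 0 0 -1 0 1" --pt "0 0 0 0 -2.5 -0.5 1" --pt "0 0 0 0 -4 -2.5 1" --pt "0 0 0 0 -4 -5 1" --pt "0 0 0 -1 -5 -7 1" --pt "0 0 0 -2 -8 -9 1" --pt "0 0 0 -3 -11 -9 1" --pt "0 0 0 -3 -11 -9 1"

```text
time_s: 5.58
tcp_pos: [0.6586, 0.1174, 0.2681]
ee_rot: [[0.348, -0.937, -0.001], [-0.937, -0.348, 0.0], [-0.0, 0.0, -1.0]]
wrist_force: [0.5, -0.0, -0.6]
gripper_width: 0.003
gripper_force: 0.0
```

```bash
python3 - <<'E'
from h import *
st()
T=capture("top");S=capture("scene")
def crop(c,u,k=4,r=50):
    u=u.astype(int);return cv2.resize(cv2.convertScaleAbs(c["pixels"][u[1]-r:u[1]+r,u[0]-r:u[0]+r],alpha=1.5),None,fx=k,fy=k,interpolation=2)
w=g2w(knob(0,-.23),Q)
a,b=proj(w,T)[0],proj(w,S)[0];print(a,b)
cv2.imwrite("pics/p4.png",np.hstack([crop(T,a),crop(S,b)]))
E
```

```text
5.5833 g [ 0.1393 -0.0423  0.2681] F [ 0.5 -0.2 -0.6] J [ 23.9  25.6   9.8  -0.  -74.3  -3.5] w 0.0034681838928011816
[196.78618444 182.87646402] [325.84730879 233.82613585]
```

View pics/p4.png

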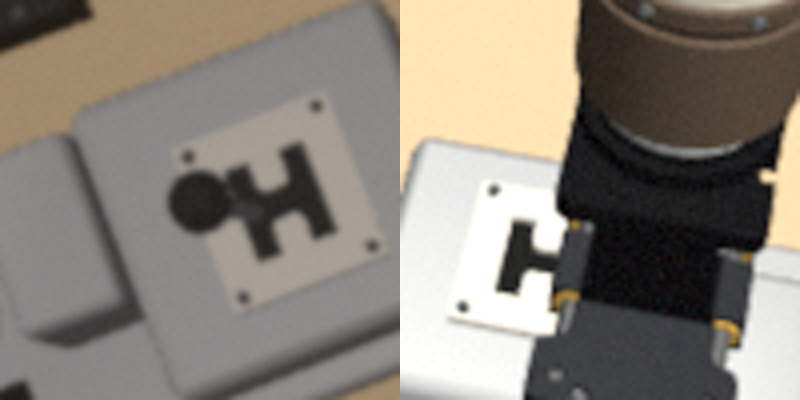

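The knob is at crop (200,202), matching the prediction for shift 0 to within a pixel, so the stem stands at the cross bar. Next: over to the knob's left side, high first.

Emit:
arm_command --pt "0 0 0 -0.5 3 0 1" --pt "0 0 0 -1 6 0 1" --pt "0 0 0 -1.4 9 0 1" --pt "0 0 0 -1.4 12 0 1" --pt "0 0 0 -1.4 13.9 0 1" --pt "0 0 0 -1.4 13.9 0 1" --pt "0 0 0 -1.4 13.9 0 1"

```text
time_s: 6.27
tcp_pos: [0.5189, 0.0784, 0.2696]
ee_rot: [[0.346, -0.938, -0.001], [-0.938, -0.346, -0.0], [-0.0, 0.001, -1.0]]
wrist_force: [1.5, 0.2, -0.1]
gripper_width: 0.002
gripper_force: 0.0
```

```bash
python3 - <<'E'
from h import *
st();go(0,-.03,.179)
E
```

```text
6.2667 g [-0.0052 -0.0297  0.2696] F [ 1.4 -0.4 -0.1] J [ 26.3  11.1 -10.8  -0.  -68.1  -6.1] w 0.001669107151765955
rv [ 0.001  0.    -0.006] cm [ 0.03 -0.53  9.06] world [0.524 0.08  0.179]
```

Emit:
arm_command --pt "0 0 0 0 -0.4 1.5 1" --pt "0 0 0 0 -0.4 3 1" --pt "0 0 0 0 -0.4 4.5 1" --pt "0 0 0 0 -0.4 6 1" --pt "0 0 0 0 -0.4 7.5 1" --pt "0 0 0 0 -0.4 8.8 1" --pt "0 0 0 0 -0.4 8.8 1" --pt "0 0 0 0 -0.4 8.8 1"

```text
time_s: 6.93
tcp_pos: [0.5243, 0.0805, 0.1806]
ee_rot: [[0.346, -0.938, -0.003], [-0.938, -0.346, -0.002], [0.001, 0.003, -1.0]]
wrist_force: [-0.3, -0.0, 0.6]
gripper_width: -0.0
gripper_force: 0.0
```

```bash
python3 - <<'E'
from h import *
st();go(0,-.046,.179)
E
```

```text
6.9333 g [ 0.0007 -0.0296  0.1806] F [-0.3  0.1  0.6] J [ 26.3  16.1 -17.8   0.  -56.2  -6. ] w -9.101283758563791e-05
rv [ 0.003 -0.001 -0.006] cm [1.64 0.06 0.16] world [0.529 0.065 0.179]
```

Emit:
arm_command --pt "0 0 0 0.5 0 0.1 1" --pt "0 0 0 1 0 0.1 1" --pt "0 0 0 1.4 0 0.1 1" --pt "0 0 0 1.7 0 0.1 1" --pt "0 0 0 2.0 0 0.1 1" --pt "0 0 0 2.3 0 0.1 1" --pt "0 0 0 2.6 0 0.1 1" --pt "0 0 0 2.9 0 0.1 1"

```text
time_s: 7.6
tcp_pos: [0.5348, 0.0538, 0.1811]
ee_rot: [[0.347, -0.938, 0.001], [-0.938, -0.347, 0.001], [-0.0, -0.002, -1.0]]
wrist_force: [0.2, 2.7, 2.1]
gripper_width: 0.006
gripper_force: 1.5
```

```bash
python3 -c "
from h import *
st()"
```

```text
7.6 g [ 0.001  -0.0583  0.1811] F [1.1 2.4 2.1] J [ 23.   16.6 -17.   -0.  -56.3  -2.7] w 0.005957319064182984
```

Emit:
arm_command --pt "0 0 0 0.3 0 0 1" --pt "0 0 0 0.6 0 0 1" --pt "0 0 0 0.9 0 0 1" --pt "0 0 0 1.2 0 0 1" --pt "0 0 0 1.5 0 0 1" --pt "0 0 0 1.8 0 0 1"

```text
time_s: 8.1
tcp_pos: [0.5407, 0.0364, 0.1806]
ee_rot: [[0.347, -0.938, 0.0], [-0.938, -0.347, -0.0], [0.0, -0.0, -1.0]]
wrist_force: [0.1, 1.8, 1.3]
gripper_width: 0.004
gripper_force: 1.3
```

```bash
python3 -c "
from h import *
st()"
```

```text
8.1 g [ 0.0005 -0.0766  0.1806] F [0.8 1.7 1.3] J [ 21.   17.1 -16.4   0.  -56.5  -0.7] w 0.004253189536251742
```

Emit:
arm_command --pt "0 0 0 0.3 0 0.1 1" --pt "0 0 0 0.6 0 0.1 1" --pt "0 0 0 0.9 0 0.1 1" --pt "0 0 0 1.2 0 0.1 1" --pt "0 0 0 1.5 0 0.1 1" --pt "0 0 0 1.8 0 0.1 1" --pt "0 0 0 2.1 0 0.1 1" --pt "0 0 0 2.4 0 0.1 1"

```text
time_s: 8.77
tcp_pos: [0.5489, 0.0139, 0.1795]
ee_rot: [[0.347, -0.938, -0.0], [-0.938, -0.347, -0.0], [-0.0, 0.0, -1.0]]
wrist_force: [0.3, 1.2, 1.5]
gripper_width: 0.005
gripper_force: 1.0
```

```bash
python3 -c "
from h import *
st()"
```

```text
8.7667 g [ 0.0002 -0.1006  0.1795] F [0.7 1.  1.5] J [ 18.4  17.8 -15.5  -0.  -56.7   1.9] w 0.005436098312739941
```

Emit:
arm_command --pt "0 0 0 0.2 0 0 1" --pt "0 0 0 0.4 0 0 1" --pt "0 0 0 0.6 0 0 1" --pt "0 0 0 0.8 0 0 1" --pt "0 0 0 1.0 0 0 1" --pt "0 0 0 1.1 0 0 1" --pt "0 0 0 1.1 0 0 1"

```text
time_s: 9.35
tcp_pos: [0.5525, 0.0037, 0.1792]
ee_rot: [[0.346, -0.938, -0.001], [-0.938, -0.346, -0.0], [-0.0, 0.001, -1.0]]
wrist_force: [0.0, 2.1, -1.1]
gripper_width: 0.007
gripper_force: 1.0
```

```bash
python3 -c "
from h import *
st()"
```

```text
9.35 g [-0.     -0.1114  0.1792] F [ 0.7  1.9 -1.1] J [ 17.2  18.2 -15.   -0.  -56.9   3.1] w 0.007163496565633834
```

Emit:
arm_command --pt "0 0 0 -1 0 0 1" --pt "0 0 0 -2 0 -1 1" --pt "0 0 0 -2 0 -4 1" --pt "0 0 0 -2 1 -6.5 1" --pt "0 0 0 -1 3.5 -7.5 1" --pt "0 0 0 1 6 -7.5 1" --pt "0 0 0 2.5 7.2 -7.5 1" --pt "0 0 0 2.5 7.2 -7.5 1"

```text
time_s: 10.02
tcp_pos: [0.4921, -0.0461, 0.2564]
ee_rot: [[0.345, -0.939, 0.002], [-0.939, -0.345, -0.0], [0.001, -0.001, -1.0]]
wrist_force: [0.5, -0.5, -0.4]
gripper_width: 0.003
gripper_force: 0.0
```

```bash
python3 - <<'E'
from h import *
st();go(-.06,-.137,.179)
T=capture("top");S=capture("scene")
def crop(c,u,k=4,r=50):
    u=u.astype(int);return cv2.resize(cv2.convertScaleAbs(c["pixels"][u[1]-r:u[1]+r,u[0]-r:u[0]+r],alpha=1.5),None,fx=k,fy=k,interpolation=2)
w=g2w(knob(0,.245),Q)
a,b=proj(w,T)[0],proj(w,S)[0];print(a,b)
cv2.imwrite("pics/p5.png",np.hstack([crop(T,a),crop(S,b)]))
E
```

```text
10.0167 g [-0.0741 -0.1367  0.2564] F [ 0.3 -0.6 -0.4] J [ 13.5   8.5 -16.1   0.  -65.3   6.6] w 0.002596483536455958
rv [-0.001 -0.001 -0.007] cm [ 0.01 -1.4   7.74] world [ 0.505 -0.041  0.179]
[226.34952875 171.28334545] [296.84139303 228.6465596 ]
```

View pics/p5.png

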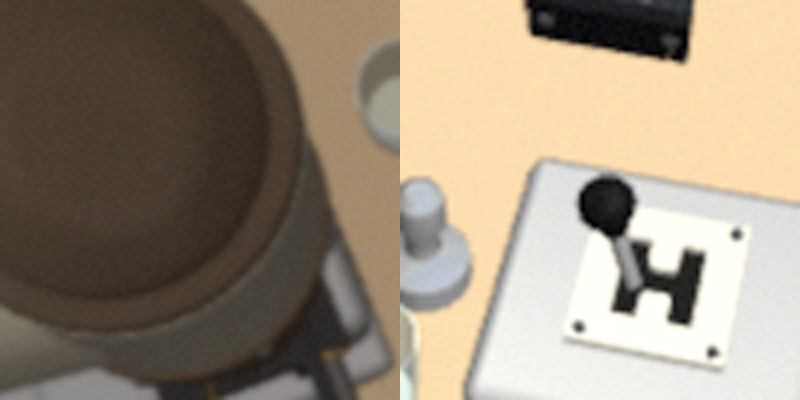

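The knob is at scene pixel (297.8,229.3), within about a pixel of prediction, with the stem in the right column. Descend in front of it.

Emit:
arm_command --pt "0 0 0 0 0 1.5 1" --pt "0 0 0 0 0 3 1" --pt "0 0 0 0 0 4.5 1" --pt "0 0 0 0 0 6 1" --pt "0 0 0 0 0 7.5 1" --pt "0 0 0 0 -1 7.6 1" --pt "0 0 0 0 -2 7.6 1" --pt "0 0 0 0 -2.5 7.6 1"

```text
time_s: 10.78
tcp_pos: [0.5201, -0.0346, 0.1795]
ee_rot: [[0.348, -0.937, 0.003], [-0.937, -0.348, -0.0], [0.001, -0.002, -1.0]]
wrist_force: [-0.7, 0.1, 1.2]
gripper_width: 0.005
gripper_force: 0.0
```

Emit:
arm_command --pt "0 0 0 0 -0.5 0 1" --pt "0 0 0 0 -1 0 1" --pt "0 0 0 0 -1.5 0 1" --pt "0 0 0 0 -1.8 0 1" --pt "0 0 0 0 -2.1 0 1" --pt "0 0 0 0 -2.4 0 1" --pt "0 0 0 0 -2.7 0 1" --pt "0 0 0 0 -3 0 1"

```text
time_s: 11.45
tcp_pos: [0.5447, -0.0258, 0.1786]
ee_rot: [[0.346, -0.938, -0.002], [-0.938, -0.346, -0.001], [-0.0, 0.002, -1.0]]
wrist_force: [-2.7, 0.2, 3.3]
gripper_width: 0.004
gripper_force: 1.5
```

```bash
python3 -c "
from h import *
st()"
```

```text
11.45 g [-0.0177 -0.1363  0.1786] F [-2.4  1.1  3.3] J [ 14.3  17.6 -16.    0.  -56.6   5.9] w 0.0036063645296156945
```

Emit:
arm_command --pt "0 0 0 0 -0.3 0 1" --pt "0 0 0 0 -0.6 0 1" --pt "0 0 0 0 -0.9 0 1" --pt "0 0 0 0 -1.2 0 1" --pt "0 0 0 0 -1.5 0 1" --pt "0 0 0 0 -1.8 0 1" --pt "0 0 0 0 -2.1 0 1" --pt "0 0 0 0 -2.4 0 1"

```text
time_s: 12.12
tcp_pos: [0.5676, -0.017, 0.1779]
ee_rot: [[0.346, -0.938, -0.002], [-0.938, -0.346, 0.0], [-0.001, 0.001, -1.0]]
wrist_force: [-3.5, -1.0, -0.7]
gripper_width: 0.004
gripper_force: 1.3
```

```bash
python3 -c "
from h import *
st()"
```

```text
12.1167 g [ 0.0069 -0.1361  0.1779] F [-3.6  0.3 -0.7] J [ 14.6  19.7 -12.9  -0.  -57.5   5.7] w 0.0038096511777994933
```

Emit:
arm_command --pt "0 0 0 0 -0.2 0 1" --pt "0 0 0 0 -0.4 0 1" --pt "0 0 0 0 -0.55 0 1" --pt "0 0 0 0 -0.65 0 1" --pt "0 0 0 0 -0.7 0 1" --pt "0 0 0 0 -0.7 0 1"

```text
time_s: 12.62
tcp_pos: [0.5744, -0.0147, 0.1784]
ee_rot: [[0.347, -0.938, -0.0], [-0.938, -0.347, -0.0], [-0.0, 0.0, -1.0]]
wrist_force: [-3.0, -1.1, -2.0]
gripper_width: 0.002
gripper_force: 1.3
```

```bash
python3 -c "
from h import *
st()"
```

```text
12.6167 g [ 0.014  -0.1363  0.1784] F [-3.2  0.  -2. ] J [ 14.7  20.2 -12.   -0.  -57.8   5.6] w 0.0016845291061280373
```

Emit:
arm_command --pt "0 0 0 0 -0.1 0 1" --pt "0 0 0 0 -0.1 0 1"

```text
time_s: 12.78
tcp_pos: [0.5754, -0.0143, 0.1785]
ee_rot: [[0.347, -0.938, -0.0], [-0.938, -0.347, 0.0], [-0.0, 0.0, -1.0]]
wrist_force: [-2.8, -0.7, -2.2]
gripper_width: 0.003
gripper_force: 1.4
```

Emit:
arm_command --pt "0 0 0 0 -0.1 0 1" --pt "0 0 0 0 -0.1 0 1"

```text
time_s: 12.95
tcp_pos: [0.5765, -0.014, 0.1786]
ee_rot: [[0.347, -0.938, 0.0], [-0.938, -0.347, 0.0], [0.0, -0.0, -1.0]]
wrist_force: [-2.1, -1.5, -3.3]
gripper_width: 0.006
gripper_force: 1.4
```

Emit:
arm_command --pt "0 0 0 0 -0.1 0 1" --pt "0 0 0 0 -0.1 0 1"

```text
time_s: 13.12
tcp_pos: [0.5771, -0.0137, 0.1784]
ee_rot: [[0.347, -0.938, -0.001], [-0.938, -0.347, -0.0], [-0.0, 0.001, -1.0]]
wrist_force: [-2.8, -1.6, -1.8]
gripper_width: 0.005
gripper_force: 1.7
```

Emit:
arm_command --pt "0 0 0 0 -0.1 0 1" --pt "0 0 0 0 -0.1 0 1"

```text
time_s: 13.28
tcp_pos: [0.5777, -0.0135, 0.1783]
ee_rot: [[0.347, -0.938, -0.002], [-0.938, -0.347, -0.0], [-0.0, 0.002, -1.0]]
wrist_force: [-4.3, -1.4, -2.2]
gripper_width: 0.008
gripper_force: 2.2
```

Emit:
arm_command --pt "0 0 0 0 -0.1 0 1" --pt "0 0 0 0 -0.1 0 1"

```text
time_s: 13.45
tcp_pos: [0.5783, -0.0132, 0.1782]
ee_rot: [[0.346, -0.938, -0.003], [-0.938, -0.346, -0.001], [-0.0, 0.003, -1.0]]
wrist_force: [-4.7, -1.9, -1.9]
gripper_width: 0.007
gripper_force: 2.7
```

Emit:
arm_command --pt "0 0 0 0 -0.1 0 1" --pt "0 0 0 0 -0.1 0 1"

```text
time_s: 13.62
tcp_pos: [0.5789, -0.0131, 0.178]
ee_rot: [[0.346, -0.938, -0.004], [-0.938, -0.346, -0.001], [-0.0, 0.004, -1.0]]
wrist_force: [-6.1, -2.4, -1.7]
gripper_width: 0.008
gripper_force: 3.1
```

The force is climbing against the end stop, so the lever is home. Back off and clear.

Emit:
arm_command --pt "0 0 0 0 0.7 0 1" --pt "0 0 0 0 2 0 1" --pt "0 0 0 0 3.5 -1 1" --pt "0 0 0 0 5.5 -3.5 1" --pt "0 0 0 0 8 -6 1" --pt "0 0 0 0 11 -8 1" --pt "0 0 0 0 13 -8 1" --pt "0 0 0 0 13 -8 1"

```text
time_s: 14.28
tcp_pos: [0.4578, -0.0582, 0.2621]
ee_rot: [[0.346, -0.938, 0.01], [-0.938, -0.346, 0.002], [0.002, -0.01, -1.0]]
wrist_force: [-0.7, 0.3, -0.3]
gripper_width: 0.008
gripper_force: 0.0
```

```bash
python3 - <<'E'
from h import *
st()
S=capture("scene")
for s in(.24,.28,.32): print(s,proj(g2w(knob(s,.247),Q),S)[0])
im=S["pixels"];u=(270,190)
cv2.imwrite("pics/p6.png",np.hstack([cv2.resize(im[160:310,150:350],(520,390),interpolation=2),cv2.resize(im[200:275,275:325],(260,390),interpolation=2)]))
E
```

```text
14.2833 g [-0.1104 -0.1359  0.2621] F [-0.5  0.5 -0.3] J [ 13.    4.6 -19.7   0.  -65.    7.2] w 0.008170203019432776
0.24 [293.63569024 240.99117917]
0.28 [293.11768225 243.24539494]
0.32 [292.60166699 245.54402955]
```

View pics/p6.png

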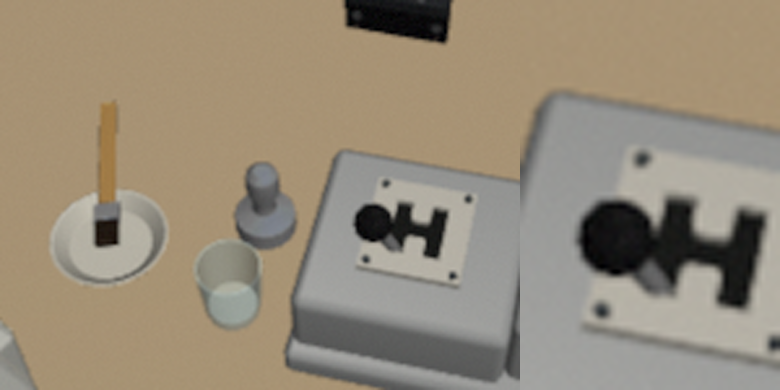

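The knob is at scene pixel (293.8,245.8), which means shift about 0.31–0.32, fully home. The cup, tamper, spoon rest and brush are as before.

Emit:
arm_command --pt "0 0 0 0 0 0 1" --pt "0 0 0 0 0 0 1" --pt "0 0 0 0 0 0 1"

```text
time_s: 14.58
tcp_pos: [0.4593, -0.0573, 0.2583]
ee_rot: [[0.347, -0.938, 0.001], [-0.938, -0.347, -0.0], [0.0, -0.001, -1.0]]
wrist_force: [-0.4, 0.0, -0.7]
gripper_width: 0.006
gripper_force: 0.0
```

```bash
python3 -c "
from station import *
print(finish_job())"
```

```text
the job is handed in; nothing more can be done
None
```

I pushed the lever through the gate to the espresso position, and the last picture puts it at the far stop of the right-hand column (shift about 0.31–0.32 rad). Wrist-force readings during the pushes stayed under about 7 N, the other items look undisturbed, and I handed the job in with the hand clear at about 14.6 s; no verdict came back.

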